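# Make up a pipe kit and a fixing kit in two divided trays

### The job

Make up two kits from the six loose parts on the bench. Pipe kit, in the tray without a handle: lay the long elbow fitting in its large compartment and the ring nut in its small compartment. Fixing kit, in the tray with the pull handle: lay the plug connector in the compartment next to the handle and the thin wooden block in the other; every part lies flat on the floor of its compartment, and the short elbow and the flange stay where they are.

Things in the scene. Friction and masses are not known exactly. Their poses are not given: they have to be found in the camera images.
- long_tray: Pipe kit tray: low open plywood tray, no handle, fixed, 176 (x) x 110 (y) x 16 mm high; floor and walls 4 mm thick. A divider makes two unequal compartments, both 102 mm wide (y): large from x = -84 to +12 mm (centre -36), small from x = +16 to +84 mm (centre +50). Origin: centre of the underside, on the bench; x along its length, z up.
- pull_tray: Fixing kit tray: low open aluminium tray with a wire pull handle on one short end (25 mm out beyond its -x end), fixed, 172 (x) x 110 (y) x 16 mm high; floor and walls 4 mm thick. A divider makes two equal compartments 80 mm long (x), 102 mm wide (y): the one next to the handle centred at x = -42 mm, the other at x = +42 mm. Origin: centre of the underside, on the bench; x away from the handle, z up.
- long_elbow: Long elbow: slim white bent pipe fitting lying flat, 42 (x) x 73 (y) x 16 mm high, about 30 g. Its thin pipe (12 mm) runs along y at x = -12 mm, from y = +36 mm down to the bend at y = +12 mm; past the bend a 16 mm thick grey and black sleeve leads to the end at (+14, -33) mm. Good grip: near (-9, +12) mm, across x, about 16 mm wide. Origin: middle of its outline, at its underside; z up.
- ring_nut: Pale chrome pipe ring nut lying flat with its hole upright: a short ring 44 mm over the lugs (about 42 mm across elsewhere), 14 mm high, about 90 g. Origin: centre of its underside; z up along the hole.
- plug_connector: White plug connector lying flat: a square body 14 mm wide (x), 22 mm long, 11 mm high toward -y, and a round 9 mm stem toward +y; 41 mm long in all (y), about 20 g. Good grip: the square body across x, near y = -6 mm. Origin: middle of its outline, at its underside; z up.
- thin_block: Flat softwood offcut, 40 mm (its x) x 60 mm (its y) x 12 mm high, about 80 g. Origin: centre of its underside, z up.
- short_elbow: Short elbow: stubby ribbed bent pipe fitting, 30 (x) x 44 (y) x 17 mm high, shorter and thicker than the long elbow. In neither kit; leave it where it lies. Origin: middle of its outline, at its underside.
- flange: Pale chrome wall flange: flat conical ring of 64 mm diameter, 12 mm high, larger and flatter than the ring nut. In neither kit; leave it where it lies. Origin: centre of its underside.

How it is judged (in metres and radians):
At the end, for the whole second after the job is handed in: Each kit part lies in its named compartment: origin inside the compartment and under 9 mm above the tray's underside (on the floor, not on a wall), tilted under 0.2 rad, at rest. The short elbow and the flange are within 30 mm of where they started (x of long_elbow in the frame of long_tray between -0.084 and 0.012 m and y of long_elbow in the frame of long_tray between -0.051 and 0.051 m and z of long_elbow in the frame of long_tray between 0 and 0.009 m and angle between each of long_elbow, ring_nut, plug_connector, thin_block's own z axis and vertical below 0.2 rad and linear speed of each of long_elbow, ring_nut, plug_connector, thin_block below 0.02 m/s and x of ring_nut in the frame of long_tray between 0.016 and 0.084 m and y of ring_nut in the frame of long_tray between -0.051 and 0.051 m and z of ring_nut in the frame of long_tray between 0 and 0.009 m and x of plug_connector in the frame of pull_tray between -0.082 and -0.002 m and y of plug_connector in the frame of pull_tray between -0.051 and 0.051 m and z of plug_connector in the frame of pull_tray between 0 and 0.009 m and x of thin_block in the frame of pull_tray between 0.002 and 0.082 m and y of thin_block in the frame of pull_tray between -0.051 and 0.051 m and z of thin_block in the frame of pull_tray between 0 and 0.009 m and distance of each of short_elbow, flange from where it was at the start of the episode below 0.03 m); the robot touches nothing.
It fails at once if the short elbow that belongs in no kit was carried or knocked more than 30 mm away (distance of short_elbow from where it was at the start of the episode above 0.03 m).
It fails at once if the flange that belongs in no kit was carried or knocked more than 30 mm away (distance of flange from where it was at the start of the episode above 0.03 m).
It also fails if it takes over 120 s, if anything falls off the work surface, if the arm or the gripper's body presses on something with over 40 N, if the wrist force passes 120 N, or if a joint passes its speed limit or range.

### The arm

A 6-joint arm with a two-finger parallel gripper is mounted at the origin on the work surface; the furniture and walls round the work are solid. World frame = base frame: x ahead of the robot, y to its left, z up, the work surface at z = 0. Lengths are in m, angles in degrees, forces in N, time in s.
With the tool pointing down it reaches from about 0.3 to 0.75 m from the base axis. Payload 8.5 kg.
Tool frame: the origin (TCP) lies at the very end of the fingers, on their centre line; the grasp point (between the pads) lies 19 mm behind it; z points along the fingers, y is the line along which they close (so a half turn about z gives the same grasp; the last joint's range is limited). The gripper opens to 85 mm and grips with 20 to 120 N. Pads are 22 mm wide; open, the fingers measure 114 mm over their backs; the gripper's body (76 mm by 85 mm) begins 54 mm behind the grasp point. The pads swing forward as they close: fully open they stand 13 mm farther back than shut.
Start: joints at [-83.383, 21.807, 74.336, -0, 83.858, -12.336], TCP at [0.179, -0.52, 0.231] pointing down, gripper open.
Joint ranges: [-178.18, 178.18], [-50.72, 133.34], [12.68, 142.11], [-81.47, 261.47], [9.98, 163.14], [-165.26, 165.26]. Speed limits (degrees/s): [136.94, 136.94, 180, 180, 180, 180].

### API

Orientations are given as a 3x3 rotation matrix whose columns are the frame's x, y, z axes.
In Python, from rig import env, optics, spotter gives the robot as it stands.
- The arm moves only by the shell command python3 -m crank 'ROWS' [FORCE]. ROWS is JSON, one flat list of numbers, 5 for each row, row after row: the finger opening in cm, from 0 to 8.54, then the shift along the tool's x, y, z in cm, then the turn about the tool's z in rad. A call has exactly 8 rows; each row shifts and turns the commanded pose from where the row before left it, along the tool's axes as they then stand; what a row does not reach is not made up. A row lasts 1/12 s, in which the tool goes at most 41.7 mm and 7.16 degrees, less where a joint would pass 70% of its speed; a pose out of reach is approached as far as the arm can. A call is refused whole if a number of a shift passes 4.17 or a number of a turn 0.125, either way. A call with a gripper value outside its range is refused whole. The fingers move at their own pace and stop on an object; FORCE is the grip in N (left out, the last holds). Time passes only in rows, so rows that do not move let the fingers close, or fill a call up. It gives the time, the measured TCP pose, the force, the opening and the grip force at its end, in the units of the state.
- env.observe(): the state, without advancing time (a new reading comes with each control period).
- optics.get_image(name): name is "scene" or "top" or "wrist"; returns a dict with "color" (400x640x3 uint8, red, green, blue), "intrinsics" (3x3 intrinsics, pixels), "pose" (4x4, takes a point from camera to world coordinates). Camera axes: x right, y up, looking along -z (the intrinsics and any distortion apply to the point x, -y, -z); pixel columns grow to the right and rows downward; lengths in m; the calibration is good to about 2 mm. A picture is of the moment at which its call begins. There is no depth.
- env.close_job(): hands the job in; it is judged then, once.
Trained networks look in a picture, given as the dict that the camera call returned (one of the last four; its "shot" number tells which), for a name from the list of things; names that differ only in an ending like _2 or _b are one class to them, and where a whole thing is asked for, a point or a joint stands for the part that bears it (a point fixed in the world has none). Each returns a list of dicts, best first, with "score" (0 to 1); they miss things now and then, are a little off and sometimes report something else, mostly with a low value. They report only what shows in the picture. A call takes as long as a camera call.
- spotter.look_for(picture, query): "at" ([column, row] as shares, 0 to 1, of the picture: columns of its width, rows of its height, amid what is visible of it).
The state is a dict: "time_s": time; "q": joint angles; "qvel": joint speeds; "joint_efforts": joint torques, N m; "position": TCP position; "tool_rot": TCP orientation; "ft_force": force on the tool from outside, world axes, zero at the start; "wrist_torque": the same for the moment, N m; "grip_width": finger opening in m; "gripper_force": force on a finger pad.
Only numpy, scipy, OpenCV 4.12 (cv2) and the standard library are available. Lean on these libraries where they do the work, as an engineer would, in place of code of your own. Each camera call takes 0.05 s, during which the arm holds its last target. There are 200 camera calls.

## Working session

There is one attempt and no reset: what is moved stays moved. The work goes in short steps, Python scripts to look and compute and a shell command to move; the robot and the scene stay as the last step left them, time stands still between calls to the robot, and variables do not carry over. Pictures are saved under pics/ and viewed, at most 16 in all, crops included, and the job is handed in when it is done.

```bash
ls; mkdir -p pics; cat > h.py <<'E'
import numpy as np, cv2
from rig import env, optics, spotter
def ray(im,u,v,z):
    K=np.array(im["intrinsics"]);T=np.array(im["pose"])
    d=np.linalg.inv(K)@[u,v,1]; d=T[:3,:3]@[d[0],-d[1],-d[2]]; o=T[:3,3]
    return o+d*(z-o[2])/d[2]
def proj(im,p):
    K=np.array(im["intrinsics"]);T=np.array(im["pose"])
    c=T[:3,:3].T@(np.array(p)-T[:3,3]); q=K@[c[0],-c[1],-c[2]]; return q[:2]/q[2]
def save(im,n): cv2.imwrite("pics/"+n,cv2.cvtColor(np.array(im["color"]),cv2.COLOR_RGB2BGR))
N=dict(long_tray=.016,pull_tray=.016,long_elbow=.01,ring_nut=.012,plug_connector=.01,thin_block=.012,short_elbow=.015,flange=.01)
E
python3 - <<'E'
from h import *
im=optics.get_image("top"); print(im.keys(),np.round(im["intrinsics"],1).tolist(),np.round(im["pose"],3).tolist())
for n,z in N.items():
    for r in spotter.look_for(im,n)[:2]:
        u,v=r["at"][0]*640,r["at"][1]*400
        print(n,round(r["score"],2),int(u),int(v),np.round(ray(im,u,v,z),3))
save(im,"top0.png")
s=env.observe(); print(s["time_s"],s["position"],np.round(s["tool_rot"],3).tolist())
E
```

```text
pics
dict_keys(['color', 'intrinsics', 'pose', 'shot']) [[396.6, 0.0, 320.9], [0.0, 396.6, 198.4], [0.0, 0.0, 1.0]] [[0.025, 0.984, -0.177, 0.379], [-1.0, 0.025, -0.001, 0.061], [0.003, 0.176, 0.984, 0.898], [0.0, 0.0, 0.0, 1.0]]
long_tray 0.6 440 220 [ 0.494 -0.207  0.016]
pull_tray 0.9 190 212 [0.497 0.354 0.016]
long_elbow 0.79 262 227 [0.469 0.191 0.01 ]
ring_nut 0.41 365 237 [ 0.452 -0.04   0.012]
plug_connector 0.66 370 182 [ 0.578 -0.052  0.01 ]
thin_block 0.95 312 182 [0.574 0.082 0.012]
flange 0.94 265 185 [0.566 0.189 0.01 ]
0.45 [ 0.17862866 -0.52013726  0.23127431] [[0.946, 0.325, -0.0], [0.325, -0.946, 0.0], [0.0, -0.0, -1.0]]
```

View pics/top0.png

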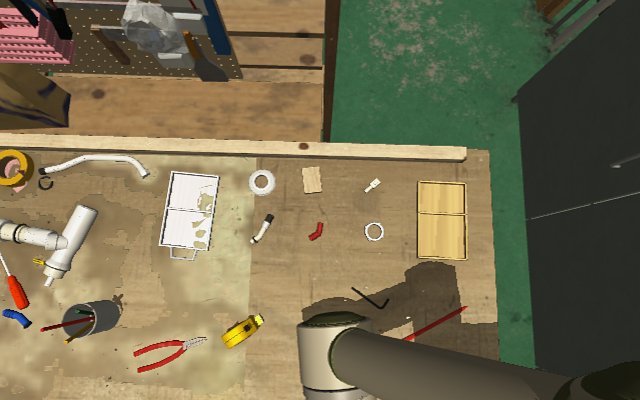

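Top view: handled tray around (188,212), handle at its near end (182,255). The plain tray is at (442,220), with its divider at row 213, so the large compartment is on the near side. Long elbow (262,228), short red elbow (316,231), ring nut (374,232), plug (373,185), block (312,180), flange (262,182). The network's ring nut and elbow positions agree with this roughly. Next I'll rectify the view to get the orientations.

```bash
python3 - <<'E'
from h import *
im=optics.get_image("top")
# rectified: col = (0.42-y)*1111 px/m, row=(0.66-x)*1111
s=1111; c=[(.66,.42),(.66,-.30),(.36,.42),(.36,-.30)]
src=np.float32([proj(im,(x,y,.01)) for x,y in c]); dst=np.float32([((.42-y)*s,(.66-x)*s) for x,y in c])
M=cv2.getPerspectiveTransform(src,dst)
o=cv2.warpPerspective(np.array(im["color"]),M,(800,333),flags=cv2.INTER_CUBIC); save({"color":o},"rect.png")
E
```

```text
(no output)
```

View pics/rect.png

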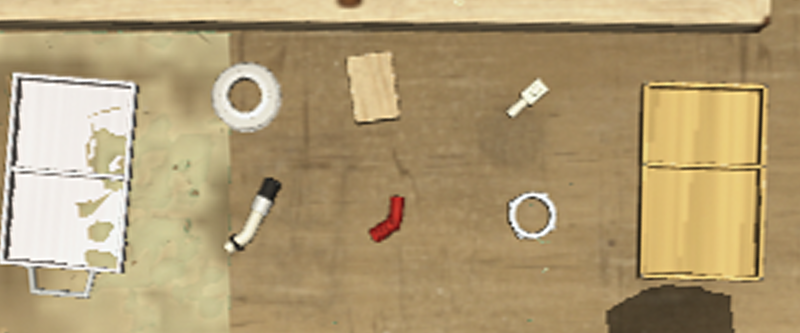

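The rectified view (y = .42 − col/1111, x = .66 − row/1111) gives these positions and yaws:

| Thing | Position (x, y) | Yaw and orientation |
|---|---|---|
| Ring nut | (.467, −.059) | not needed |
| Plug | (.571, −.054) | stem at 133° |
| Block | (.581, .084) | long axis ≈ 8° |
| Long elbow | (.468, .193) | ≈ 39° |
| Plain tray | (.496, −.213) | ≈ −1°, large side near |
| Pull tray | (.504, .358) | ≈ −3.5°, handle near |

I'll move to hover over the ring nut.

```bash
cat > go.py <<'E'
# usage: go.py x y z yaw n : per-row shifts (cm, tool axes) and turns, n rows turn+move together
import sys; from h import *
x,y,z,yaw,n=map(float,sys.argv[1:6]); n=int(n)
s=env.observe(); R=np.array(s["tool_rot"]); p=np.array(s["position"])
y0=np.degrees(np.arctan2(R[1,0],R[0,0])); dy=(yaw-y0+90)%180-90
d=np.array([x,y,z])-p; print("t",round(s["time_s"],2),"p",p.round(4),"yaw",round(y0,1),"turn rad",round(np.radians(-dy),3),"dist",np.linalg.norm(d).round(3))
for i in range(n):
    a=np.radians(y0+dy*i/n); X=np.array([np.cos(a),np.sin(a),0]);Y=np.array([np.sin(a),-np.cos(a),0])
    e=d/n*100; print(f"{e@X:.2f},{e@Y:.2f},{-e[2]:.2f},{-np.radians(dy)/n:.3f}")
E
python3 go.py .44 -.06 .2 -1 16
```

```text
t 0.5 p [ 0.1786 -0.5201  0.2313] yaw 19.0 turn rad 0.348 dist 0.53
2.48,-2.19,0.20,0.022
2.43,-2.24,0.20,0.022
2.38,-2.30,0.20,0.022
2.33,-2.35,0.20,0.022
2.28,-2.40,0.20,0.022
2.23,-2.45,0.20,0.022
2.17,-2.49,0.20,0.022
2.12,-2.54,0.20,0.022
2.06,-2.59,0.20,0.022
2.01,-2.63,0.20,0.022
1.95,-2.67,0.20,0.022
1.89,-2.71,0.20,0.022
1.83,-2.76,0.20,0.022
1.77,-2.79,0.20,0.022
1.71,-2.83,0.20,0.022
1.65,-2.87,0.20,0.022
```

```bash
python3 -m crank '[8.5,2.48,-2.2,0.2,0.022, 8.5,2.43,-2.24,0.2,0.022, 8.5,2.38,-2.3,0.2,0.022, 8.5,2.33,-2.35,0.2,0.022, 8.5,2.28,-2.4,0.2,0.022, 8.5,2.23,-2.45,0.2,0.022, 8.5,2.17,-2.5,0.2,0.022, 8.5,2.12,-2.54,0.2,0.022]'
python3 -m crank '[8.5,2.06,-2.6,0.2,0.022, 8.5,2,-2.63,0.2,0.022, 8.5,1.95,-2.67,0.2,0.022, 8.5,1.89,-2.71,0.2,0.022, 8.5,1.83,-2.76,0.2,0.022, 8.5,1.77,-2.8,0.2,0.022, 8.5,1.71,-2.83,0.2,0.022, 8.5,1.65,-2.87,0.2,0.022]'
python3 - <<'E'
from h import *
im=optics.get_image("wrist"); s=env.observe(); print(s["position"],np.round(im["pose"],3).tolist())
for n in ["ring_nut","plug_connector","long_tray","thin_block"]:
    for r in spotter.look_for(im,n)[:2]:
        u,v=r["at"][0]*640,r["at"][1]*400
        print(n,round(r["score"],2),int(u),int(v),np.round(ray(im,u,v,N[n]),3))
save(im,"w1.png")
E
```

```text
time_s: 1.17
position: [0.3099, -0.2885, 0.2154]
tool_rot: [[0.988, 0.153, 0.0], [0.153, -0.988, -0.0], [0.0, 0.0, -1.0]]
ft_force: [0.5, 0.1, 0.6]
grip_width: 0.0851
gripper_force: 0.0
time_s: 1.83
position: [0.4413, -0.0584, 0.1994]
tool_rot: [[1.0, -0.022, 0.0], [-0.022, -1.0, -0.0], [0.001, 0.0, -1.0]]
ft_force: [1.1, 0.1, 0.2]
grip_width: 0.0851
gripper_force: 0.0
[ 0.4428894  -0.05454024  0.19909122] [[-0.022, 0.947, 0.32, 0.523], [-1.0, -0.02, -0.007, -0.06], [-0.0, -0.32, 0.947, 0.342], [0.0, 0.0, 0.0, 1.0]]
ring_nut 0.72 70 145 [0.474 0.189 0.012]
ring_nut 0.64 302 155 [ 0.459 -0.042  0.012]
plug_connector 0.84 312 31 [ 0.571 -0.055  0.01 ]
long_tray 0.83 472 100 [ 0.508 -0.205  0.016]
thin_block 0.97 157 26 [0.578 0.083 0.012]
```

View pics/w1.png

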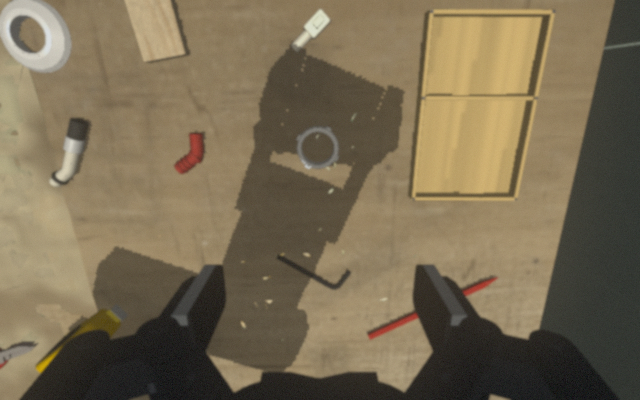

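Wrist view: ring nut (318,147) in the arm's shadow, plug (311,29), elbow from pipe end (57,181) to black end (77,121). Plain tray corners are (429,11), (553,12), (519,198) and (414,196).

```bash
python3 - <<'E'
from h import *
im=optics.get_image("wrist")
for n,u,v,z in [("nut",318,147,.012),("plugbody",318,20,.008),("plugstem",296,47,.005),("elb pipe end",55,183,.008),("bend",68,168,.008),("black end",77,120,.012),("TL",429,11,.016),("TR",553,12,.016),("BR",519,198,.016),("BL",414,196,.016)]:
    print(n,ray(im,u,v,z).round(4))
E
python3 go.py .467 -.058 .08 -1 6
```

```text
nut [ 0.4661 -0.0595  0.012 ]
plugbody [ 0.5796 -0.0619  0.008 ]
plugstem [ 0.5582 -0.041   0.005 ]
elb pipe end [0.4332 0.216  0.008 ]
bend [0.4489 0.1982 0.008 ]
black end [0.497  0.1738 0.012 ]
TL [ 0.5833 -0.1585  0.016 ]
TR [ 0.5803 -0.2665  0.016 ]
BR [ 0.4097 -0.2665  0.016 ]
BL [ 0.4141 -0.1576  0.016 ]
t 2.13 p [ 0.4405 -0.0607  0.1994] yaw -1.2 turn rad -0.004 dist 0.122
0.44,-0.05,1.99,-0.001
0.44,-0.05,1.99,-0.001
0.44,-0.05,1.99,-0.001
0.44,-0.05,1.99,-0.001
0.44,-0.05,1.99,-0.001
0.44,-0.05,1.99,-0.001
```

```bash
python3 -m crank '[8.5,0.65,0,2.5,0, 8.5,0.65,0,2.5,0, 8.5,0.65,-0.05,2.5,0, 8.5,0.65,-0.05,2.5,0, 8.5,0,0,2.5,0, 8.5,0,0,2.5,0, 8.5,0,0,2,0, 8.5,0,0,0.5,0]' 30 && python3 -m crank '[8.5,0,0,0.9,0, 8.5,0,0,0.9,0, 8.5,0,0,0.2,0, 6,0,0,0,0, 5,0,0,0,0, 4,0,0,0,0, 3.5,0,0,0,0, 3.5,0,0,0,0]' 30
```

```text
time_s: 2.8
position: [0.4653, -0.0604, 0.022]
tool_rot: [[1.0, -0.023, -0.004], [-0.023, -1.0, 0.002], [-0.004, -0.001, -1.0]]
ft_force: [0.1, -0.5, -0.5]
grip_width: 0.0851
gripper_force: 0.0
time_s: 3.47
position: [0.4671, -0.0597, 0.0052]
tool_rot: [[1.0, -0.021, 0.001], [-0.021, -1.0, -0.001], [0.001, 0.001, -1.0]]
ft_force: [-2.0, 0.1, 6.3]
grip_width: 0.0394
gripper_force: 29.5
```

```bash
python3 -m crank '[3.5,0,0,-1,0, 3.5,0,0,-2,0, 3.5,0,0,-2.5,0, 3.5,0,0,-2,0, 3.5,0.9,1.8,0,0, 3.5,1.1,2.5,0,0, 3.5,1.2,2.5,0,0, 3.5,1.2,2.5,0,0]' && python3 -m crank '[3.5,1.2,2.3,0,0, 3.5,1.2,1.9,0,0, 3.5,0.8,1.6,0,0, 3.5,0.2,0,0,0, 3.5,0,0,2,0, 3.5,0,0,1,0, 3.5,0,0,0,0, 3.5,0,0,0,0]'; python3 - <<'E'
from h import *
im=optics.get_image("wrist"); save(im,"w2.png")
E
python3 go.py .547 -.212 .0105 -1 4
```

```text
time_s: 4.13
position: [0.5092, -0.1545, 0.0799]
tool_rot: [[1.0, -0.021, 0.001], [-0.021, -1.0, -0.0], [0.001, 0.0, -1.0]]
ft_force: [1.4, 0.3, -0.8]
grip_width: 0.0395
gripper_force: 30.6
time_s: 4.8
position: [0.5412, -0.2115, 0.0491]
tool_rot: [[1.0, -0.021, -0.001], [-0.021, -1.0, 0.001], [-0.001, -0.001, -1.0]]
ft_force: [-0.8, -0.0, -0.7]
grip_width: 0.0398
gripper_force: 30.6
t 4.85 p [ 0.5415 -0.2118  0.0498] yaw -1.2 turn rad -0.003 dist 0.04
0.14,0.00,0.98,-0.001
0.14,0.00,0.98,-0.001
0.14,0.00,0.98,-0.001
0.14,0.00,0.98,-0.001
```

View pics/w2.png

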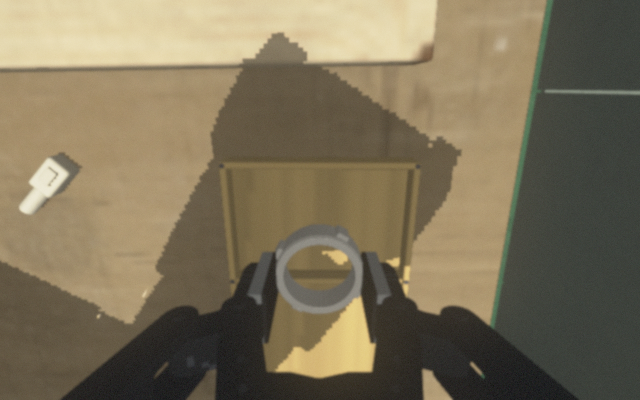

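The nut is held level between the pads at (320,268), centred across the small compartment (cols 222–418). Lowering it now.

```bash
python3 -m crank '[3.5,0.3,0,1,0, 3.5,0.25,0,1.5,0, 3.5,0,0,1,0, 3.5,0,0,0.4,0, 3.5,0,0,0,0, 4.5,0,0,0,0, 5.4,0,0,0,0, 5.4,0,0,-0.3,0]' && python3 -m crank '[5.4,0,0,-0.5,0, 5.4,0,0,-1.5,0, 5.4,0,0,-3,0, 5.4,0,0,-4,0, 6,0,0,-4,0, 7,0,0,-2,0, 7,0,0,0,0, 7,0,0,0,0]'; python3 go.py .575 -.058 .15 43 8;  python3 go.py .575 -.058 .15 -47 8 | head -2
python3 - <<'E'
from h import *
im=optics.get_image("wrist"); save(im,"w3.png")
E
```

```text
time_s: 5.52
position: [0.5469, -0.2123, 0.0133]
tool_rot: [[1.0, -0.021, -0.0], [-0.021, -1.0, 0.0], [-0.0, -0.0, -1.0]]
ft_force: [-0.6, -0.3, 0.2]
grip_width: 0.0538
gripper_force: 0.0
time_s: 6.18
position: [0.5472, -0.2124, 0.1647]
tool_rot: [[1.0, -0.021, 0.002], [-0.021, -1.0, -0.002], [0.002, 0.001, -1.0]]
ft_force: [0.2, -1.2, 0.1]
grip_width: 0.0701
gripper_force: 0.0
t 6.18 p [ 0.5472 -0.2124  0.1647] yaw -1.2 turn rad -0.772 dist 0.158
0.31,-1.94,0.18,-0.096
0.49,-1.90,0.18,-0.096
0.67,-1.84,0.18,-0.096
0.85,-1.77,0.18,-0.096
1.01,-1.68,0.18,-0.096
1.17,-1.57,0.18,-0.096
1.32,-1.45,0.18,-0.096
1.45,-1.32,0.18,-0.096
t 6.18 p [ 0.5472 -0.2124  0.1647] yaw -1.2 turn rad 0.799 dist 0.158
0.31,-1.94,0.18,0.100
```

View pics/w3.png

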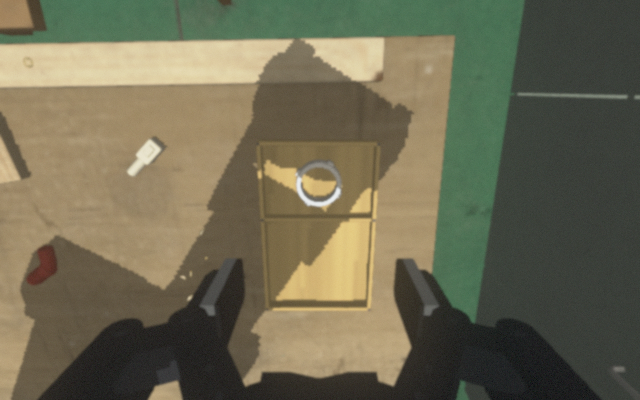

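The nut lies in the small compartment (320,183), flat. The plug shows with its body at (151,151) and stem tip at (131,172).

```bash
python3 - <<'E'
from h import *
im=optics.get_image("wrist")
A=np.array(im["color"])[130:185,115:180].astype(int); m=(A.min(2)>165).astype(np.uint8)
c=max(cv2.findContours(m,0,2)[0],key=cv2.contourArea); P=np.array([ray(im,u+115,v+130,.008)[:2]*1000 for u,v in c[:,0]],np.float32)
print(cv2.minAreaRect(P))
for u,v in [(158,143),(131,173)]: print(ray(im,u,v,.007).round(4))
E
python3 go.py .575 -.058 .15 -47 8
```

```text
((571.361083984375, -50.186485290527344), (12.920440673828125, 38.96568298339844), 39.82428741455078)
[ 0.584  -0.0678  0.007 ]
[ 0.5569 -0.0379  0.007 ]
t 6.28 p [ 0.5465 -0.212   0.1624] yaw -1.2 turn rad 0.799 dist 0.157
0.32,-1.93,0.15,0.100
0.12,-1.95,0.15,0.100
-0.07,-1.96,0.15,0.100
-0.27,-1.94,0.15,0.100
-0.46,-1.90,0.15,0.100
-0.65,-1.85,0.15,0.100
-0.83,-1.77,0.15,0.100
-1.00,-1.68,0.15,0.100
```

```bash
python3 -m crank '[7,0.32,-1.93,0.15,0.104, 7,0.12,-1.95,0.15,0.104, 6,-0.07,-1.96,0.15,0.104, 5.5,-0.27,-1.94,0.15,0.104, 5.5,-0.46,-1.9,0.15,0.104, 5.5,-0.65,-1.85,0.15,0.104, 5.5,-0.83,-1.77,0.15,0.104, 5.5,-1,-1.68,0.15,0.104]'; python3 go.py .5755 -.0573 .0045 -49 6
python3 - <<'E'
from h import *
im=optics.get_image("wrist"); save(im,"w4.png")
s=env.observe(); print(proj(im,s["position"]), proj(im,(.5755,-.0573,.008)))
E
```

```text
time_s: 6.95
position: [0.5773, -0.0577, 0.1496]
tool_rot: [[0.654, -0.757, -0.003], [-0.757, -0.654, 0.001], [-0.003, 0.002, -1.0]]
ft_force: [0.8, -0.6, 0.3]
grip_width: 0.0552
gripper_force: 0.0
t 6.95 p [ 0.5773 -0.0577  0.1496] yaw -49.2 turn rad -0.003 dist 0.145
-0.03,0.02,2.42,-0.001
-0.03,0.02,2.42,-0.001
-0.03,0.02,2.42,-0.001
-0.03,0.02,2.42,-0.001
-0.03,0.02,2.42,-0.001
-0.03,0.02,2.42,-0.001
[313.55617411 268.47515894] [319.344694   185.41947241]
```

View pics/w4.png

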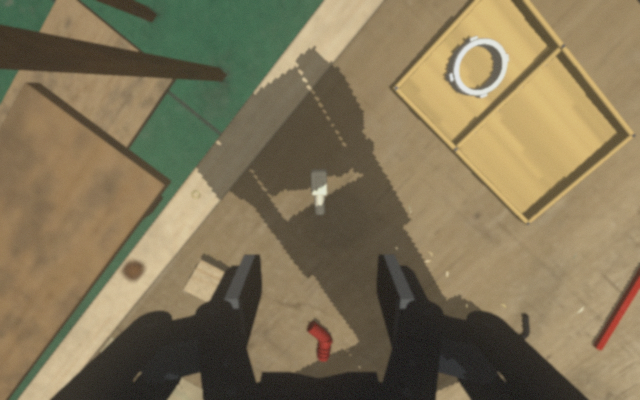

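The plug is upright in the view, body at (319,181), and the projected grip point (319,185) falls on it. Descending to grip.

```bash
python3 -m crank '[5.5,0,0,1.5,0, 5.5,0,0,2.5,0, 5,0,0,3,0, 4.5,-0.1,0.1,3,0, 4.5,0,0,2.5,0, 4,0,0,1.2,0, 4,0,0,0.5,0, 4,0,0,0.2,0]' 30 && python3 -m crank '[4,0,0,0,0, 3,0,0,0,0, 2,0,0,0,0, 1,0,0,0,0, 1,0,0,0,0, 1,0,0,-0.5,0, 1,0,0,-2,0, 1,0,0,-3,0]'; python3 go.py .462 .361 .08 -3.5 16
```

```text
time_s: 7.67
position: [0.5756, -0.0587, 0.0058]
tool_rot: [[0.658, -0.753, -0.003], [-0.753, -0.658, 0.001], [-0.003, 0.002, -1.0]]
ft_force: [0.6, 0.4, 0.0]
grip_width: 0.0399
gripper_force: 0.0
time_s: 8.33
position: [0.575, -0.0584, 0.0612]
tool_rot: [[0.658, -0.753, -0.005], [-0.753, -0.658, 0.002], [-0.004, 0.003, -1.0]]
ft_force: [0.3, 0.3, -0.3]
grip_width: 0.0124
gripper_force: 29.3
t 8.33 p [ 0.575  -0.0584  0.0612] yaw -48.9 turn rad -0.792 dist 0.435
-2.44,-1.19,-0.12,-0.050
-2.38,-1.31,-0.12,-0.050
-2.31,-1.43,-0.12,-0.050
-2.24,-1.54,-0.12,-0.050
-2.16,-1.65,-0.12,-0.050
-2.07,-1.75,-0.12,-0.050
-1.98,-1.85,-0.12,-0.050
-1.89,-1.95,-0.12,-0.050
-1.79,-2.04,-0.12,-0.050
-1.69,-2.13,-0.12,-0.050
-1.58,-2.21,-0.12,-0.050
-1.47,-2.28,-0.12,-0.050
-1.35,-2.35,-0.12,-0.050
-1.24,-2.42,-0.12,-0.050
-1.12,-2.47,-0.12,-0.050
-0.99,-2.53,-0.12,-0.050
```

```bash
python3 -m crank '[1,-2.44,-1.2,-0.6,-0.05, 1,-2.38,-1.3,-0.5,-0.05, 1,-2.3,-1.43,-0.5,-0.05, 1,-2.24,-1.54,-0.4,-0.05, 1,-2.16,-1.65,0,-0.05, 1,-2.07,-1.75,0,-0.05, 1,-1.98,-1.85,0,-0.05, 1,-1.89,-1.95,0,-0.05]' && python3 -m crank '[1,-1.8,-2.04,0,-0.05, 1,-1.7,-2.13,0,-0.05, 1,-1.58,-2.2,0,-0.05, 1,-1.47,-2.28,0,-0.05, 1,-1.35,-2.35,0,-0.05, 1,-1.24,-2.42,0,-0.05, 1,-1.12,-2.47,0,-0.05, 1,-1,-2.53,0,-0.05]'; python3 - <<'E'
from h import *
im=optics.get_image("wrist"); save(im,"w5.png")
E
python3 go.py .462 .361 .0105 -3.5 4
```

```text
time_s: 9.0
position: [0.519, 0.152, 0.0828]
tool_rot: [[0.9, -0.436, 0.0], [-0.436, -0.9, 0.0], [0.0, -0.0, -1.0]]
ft_force: [0.1, 0.1, 0.2]
grip_width: 0.0124
gripper_force: 29.3
time_s: 9.67
position: [0.4609, 0.3615, 0.0827]
tool_rot: [[0.999, -0.051, 0.0], [-0.051, -0.999, 0.0], [0.0, -0.0, -1.0]]
ft_force: [-0.5, -0.2, 0.6]
grip_width: 0.0123
gripper_force: 29.3
t 9.72 p [0.4594 0.3653 0.0828] yaw -2.6 turn rad 0.016 dist 0.072
0.07,0.10,1.81,0.004
0.07,0.10,1.81,0.004
0.07,0.10,1.81,0.004
0.07,0.10,1.81,0.004
```

View pics/w5.png

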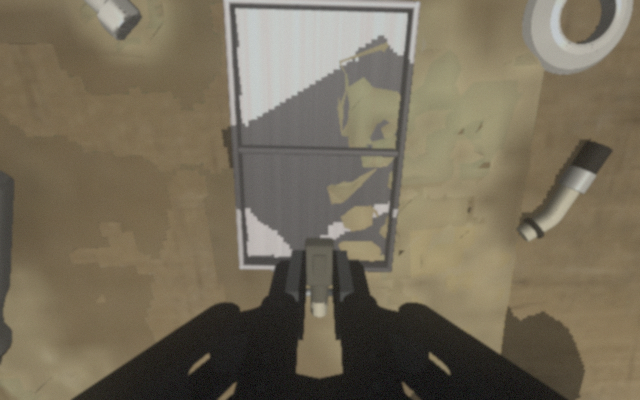

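The plug is held in line, body at (320,257). The tray's outer rim corners are (226,3), (418,3), (391,268) and (241,269), with the divider at row 150. The long elbow shows clearly at right, running from pipe end (528,230) to black end (597,153).

```bash
python3 - <<'E'
from h import *
im=optics.get_image("wrist")
for n,u,v,z in [("TL",226,3,.016),("TR",418,3,.016),("BR",391,268,.016),("BL",241,269,.016),("pipe end",528,230,.008),("bend",556,209,.008),("black end",597,150,.008)]: print(n,ray(im,u,v,z).round(4))
print(env.observe()["position"])
E
```

```text
TL [0.5876 0.4117 0.016 ]
TR [0.5829 0.3053 0.016 ]
BR [0.4165 0.3161 0.016 ]
BL [0.4203 0.4235 0.016 ]
pipe end [0.4383 0.2176 0.008 ]
bend [0.4535 0.2007 0.008 ]
black end [0.494  0.1814 0.008 ]
[0.46010831 0.36319565 0.08259101]
```

```bash
python3 -m crank '[1,0,-0.3,1.5,0, 1,0,0,2,0, 1,0,0,2,0, 1,0,0,1,0, 1,0,0,0.6,0, 1,0,0,0.1,0, 2.2,0,0,0,0, 3.5,0,0,0,0]' && python3 -m crank '[3.5,0,0,0,0, 3.5,0,0,-1,0, 4,0,0,-2.5,0, 5,0,0,-3.5,0, 6,0,0,-4,0, 7,0,0,-2,0, 7,0,0,0,0, 7,0,0,0,0]'; python3 - <<'E'
from h import *
im=optics.get_image("wrist"); save(im,"w6.png")
a=ray(im,1,1,0)
E
python3 go.py .47 .195 .15 -52 8;
```

```text
time_s: 10.43
position: [0.4622, 0.363, 0.0111]
tool_rot: [[0.999, -0.054, 0.001], [-0.054, -0.999, 0.0], [0.001, -0.0, -1.0]]
ft_force: [-0.2, -0.4, 0.2]
grip_width: 0.0328
gripper_force: 0.0
time_s: 11.1
position: [0.462, 0.3633, 0.1419]
tool_rot: [[0.999, -0.053, 0.003], [-0.053, -0.999, 0.001], [0.003, -0.001, -1.0]]
ft_force: [-0.7, 1.0, 0.3]
grip_width: 0.0701
gripper_force: 0.0
t 11.15 p [0.4614 0.363  0.1404] yaw -3.1 turn rad 0.854 dist 0.168
0.22,2.09,-0.12,0.107
0.44,2.06,-0.12,0.107
0.66,2.00,-0.12,0.107
0.87,1.92,-0.12,0.107
1.07,1.81,-0.12,0.107
1.25,1.69,-0.12,0.107
1.43,1.55,-0.12,0.107
1.58,1.38,-0.12,0.107
```

View pics/w6.png

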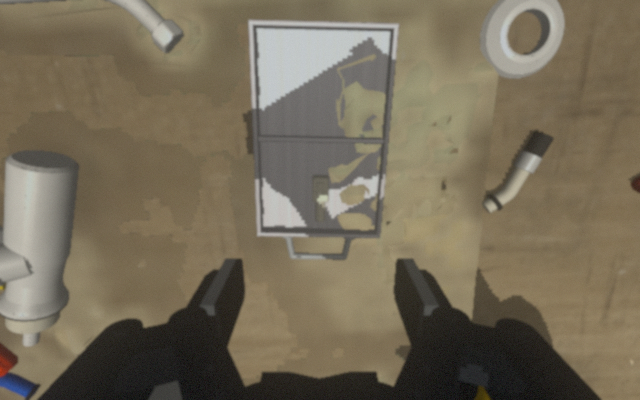

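The plug lies flat in the handle compartment (321,195). From three views the elbow's origin is ≈(.466,.195), yaw ≈37°, so the grip point is ≈(.452,.199).

```bash
python3 go.py .452 .199 .13 -53 8 >/dev/null; python3 -m crank '[7,0,2.05,0.1,0.109, 7,0.22,2.03,0.1,0.109, 6,0.44,1.99,0.1,0.109, 5,0.65,1.93,0.1,0.109, 4.5,0.85,1.85,0.1,0.109, 4.5,1.05,1.75,0.1,0.109, 4.5,1.22,1.62,0.1,0.109, 4.5,1.4,1.5,0.1,0.109]'
python3 - <<'E'
from h import *
im=optics.get_image("wrist"); save(im,"w7.png")
print(proj(im,(.452,.199,.01)))
E
python3 go.py .452 .199 .005 -53 1
```

```text
time_s: 11.82
position: [0.4514, 0.1991, 0.131]
tool_rot: [[0.597, -0.802, -0.003], [-0.802, -0.597, -0.001], [-0.001, 0.003, -1.0]]
ft_force: [0.8, -0.6, -0.4]
grip_width: 0.0451
gripper_force: 0.0
[317.3742039  190.38748704]
t 11.87 p [0.4511 0.1966 0.1307] yaw -53.8 turn rad -0.014 dist 0.126
-0.14,-0.21,12.57,-0.014
```

View pics/w7.png

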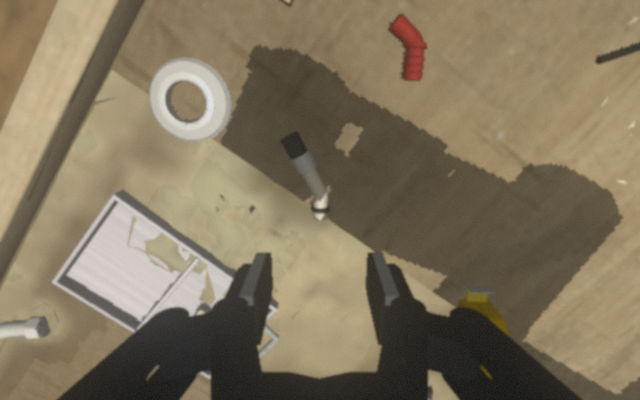

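The elbow's pipe points straight down the view, bend near (319,192) and pipe end at (320,217). The projected grip point (317,190) falls on the bend, so I'll descend.

```bash
python3 -m crank '[4.5,0,0,1.5,0, 4.5,0,0,2.5,0, 4.5,0,0,2.5,0, 4.5,0,0,2.5,0, 4.5,0,0,2,0, 4.5,0,0,1,0, 4.5,0,0,0.45,0, 4.5,0,0,0,0]' 30 && python3 -m crank '[4,0,0,0,0, 3,0,0,0,0, 2,0,0,0,0, 1,0,0,0,0, 1,0,0,0,0, 1,0,0,-0.5,0, 1,0,0,-2,0, 1,0,0,-3,0]'
python3 - <<'E'
from h import *
im=optics.get_image("wrist"); save(im,"w8.png")
E
python3 go.py .46 -.21 .1 -53 16
```

```text
time_s: 12.53
position: [0.4513, 0.2001, 0.0064]
tool_rot: [[0.602, -0.799, -0.004], [-0.799, -0.602, -0.001], [-0.002, 0.003, -1.0]]
ft_force: [-0.8, 0.4, 0.2]
grip_width: 0.0449
gripper_force: 0.0
time_s: 13.2
position: [0.451, 0.1999, 0.062]
tool_rot: [[0.602, -0.799, -0.005], [-0.799, -0.602, -0.001], [-0.002, 0.004, -1.0]]
ft_force: [-0.3, -0.6, -0.3]
grip_width: 0.0149
gripper_force: 28.7
t 13.25 p [0.454  0.2007 0.0682] yaw -53.0 turn rad 0.0 dist 0.412
2.07,1.51,-0.20,0.000
2.07,1.51,-0.20,0.000
2.07,1.51,-0.20,0.000
2.07,1.51,-0.20,0.000
2.07,1.51,-0.20,0.000
2.07,1.51,-0.20,0.000
2.07,1.51,-0.20,0.000
2.07,1.51,-0.20,0.000
2.07,1.51,-0.20,0.000
2.07,1.51,-0.20,0.000
2.07,1.51,-0.20,0.000
2.07,1.51,-0.20,0.000
2.07,1.51,-0.20,0.000
2.07,1.51,-0.20,0.000
2.07,1.51,-0.20,0.000
2.07,1.51,-0.20,0.000
```

View pics/w8.png

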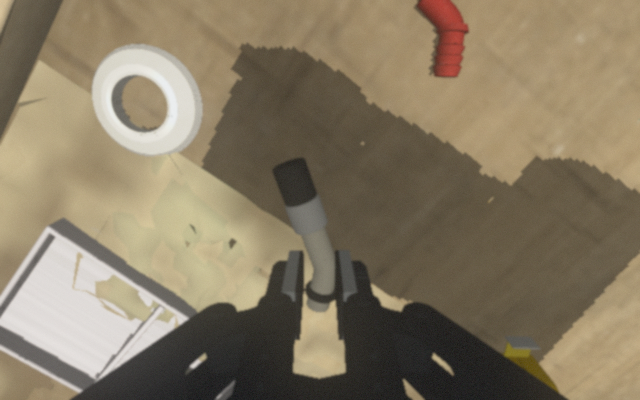

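The elbow is held at its bend (318,265), sleeve toward (293,180), level. I'll place it with yaw ≈0 and its long side across the tray, tool yaw −90.

```bash
python3 go.py .461 -.2 .1 -90 16
```

```text
t 13.25 p [0.454  0.2007 0.0682] yaw -53.0 turn rad 0.646 dist 0.402
2.03,1.47,-0.20,0.040
2.08,1.39,-0.20,0.040
2.14,1.30,-0.20,0.040
2.19,1.22,-0.20,0.040
2.24,1.13,-0.20,0.040
2.28,1.04,-0.20,0.040
2.32,0.94,-0.20,0.040
2.36,0.85,-0.20,0.040
2.39,0.75,-0.20,0.040
2.42,0.66,-0.20,0.040
2.44,0.56,-0.20,0.040
2.46,0.46,-0.20,0.040
2.48,0.36,-0.20,0.040
2.49,0.26,-0.20,0.040
2.50,0.16,-0.20,0.040
2.50,0.06,-0.20,0.040
```

```bash
python3 -m crank '[1,2.03,1.47,-0.4,0.04, 1,2.08,1.39,-0.4,0.04, 1,2.14,1.3,-0.4,0.04, 1,2.2,1.22,-0.4,0.04, 1,2.24,1.13,-0.2,0.04, 1,2.28,1.04,0,0.04, 1,2.32,0.94,0,0.04, 1,2.36,0.85,0,0.04]' && python3 -m crank '[1,2.4,0.75,0,0.04, 1,2.42,0.66,0,0.04, 1,2.44,0.56,0,0.04, 1,2.46,0.46,0,0.04, 1,2.48,0.36,0,0.04, 1,2.5,0.26,0,0.04, 1,2.5,0.16,0,0.04, 1,2.5,0.06,0,0.04]'; python3 go.py .461 -.2 .0115 -90 1
python3 - <<'E'
from h import *
im=optics.get_image("wrist"); save(im,"w9.png")
E
```

```text
time_s: 13.92
position: [0.4559, -0.0015, 0.0812]
tool_rot: [[0.318, -0.948, 0.001], [-0.948, -0.318, -0.0], [0.0, -0.0, -1.0]]
ft_force: [1.2, 0.5, -0.0]
grip_width: 0.0148
gripper_force: 28.7
time_s: 14.58
position: [0.4601, -0.202, 0.0811]
tool_rot: [[0.003, -1.0, 0.0], [-1.0, -0.003, -0.0], [0.0, -0.0, -1.0]]
ft_force: [0.4, 0.6, -0.8]
grip_width: 0.0148
gripper_force: 28.7
t 14.58 p [ 0.4601 -0.202   0.0811] yaw -89.8 turn rad 0.003 dist 0.07
-0.20,-0.09,6.96,0.003
```

View pics/w9.png

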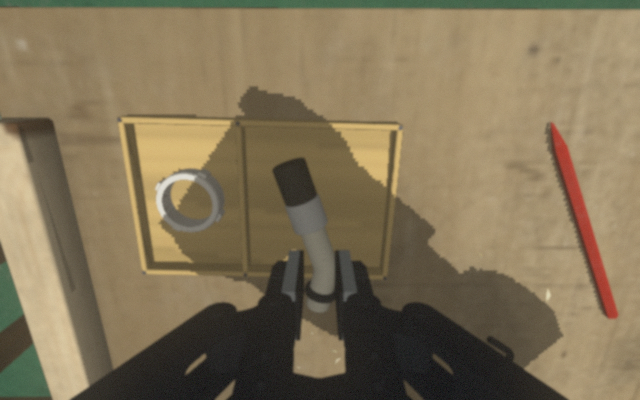

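The elbow is over the large compartment, which spans cols 247–390 with its divider at 242. The sleeve end at (293,180) looks nearer the divider because of its height. Lowering it.

```bash
python3 -m crank '[1,-0.1,0,1.5,0, 1,-0.1,0,2,0, 1,0,0,2,0, 1,0,0,1,0, 1,0,0,0.5,0, 1,0,0,0,0, 2.2,0,0,0,0, 3.2,0,0,0,0]' && python3 -m crank '[3.2,0,0,0,0, 3.2,0,0,-1,0, 3.5,0,0,-2.5,0, 5,0,0,-3.5,0, 6,0,0,-4,0, 7,0,0,-2,0, 7,0,0,0,0, 7,0,0,0,0]'; python3 - <<'E'
from h import *
im=optics.get_image("wrist"); save(im,"w10.png")
E
python3 go.py .58 .083 .14 8 8
```

```text
time_s: 15.3
position: [0.4605, -0.1988, 0.0112]
tool_rot: [[0.006, -1.0, 0.001], [-1.0, -0.006, -0.0], [0.0, -0.001, -1.0]]
ft_force: [0.1, 0.4, -0.3]
grip_width: 0.0313
gripper_force: 0.0
time_s: 15.97
position: [0.4605, -0.1989, 0.1416]
tool_rot: [[0.006, -1.0, 0.002], [-1.0, -0.006, -0.001], [0.001, -0.002, -1.0]]
ft_force: [-0.2, -0.3, -1.0]
grip_width: 0.07
gripper_force: 0.0
t 16.02 p [ 0.46   -0.1985  0.1404] yaw -89.7 turn rad 1.437 dist 0.306
-3.51,-1.52,0.01,0.180
-3.73,-0.87,0.01,0.180
-3.82,-0.19,0.01,0.180
-3.79,0.50,0.01,0.180
-3.64,1.17,0.01,0.180
-3.38,1.80,0.01,0.180
-3.00,2.37,0.01,0.180
-2.53,2.87,0.01,0.180
```

View pics/w10.png

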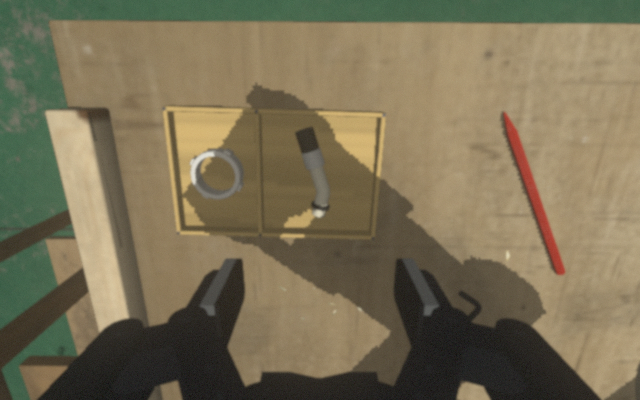

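The elbow lies flat in the large compartment, from (305,140) to (320,212), and the nut is at (216,174). Next is the block, reached by turning back to yaw +8 to stay in joint 6's range.

```bash
sed -i 's/dy=(yaw-y0+90)%180-90/dy=yaw-y0/' go.py; python3 go.py .565 .083 .14 8 16
```

```text
t 16.02 p [ 0.46   -0.1985  0.1404] yaw -89.7 turn rad -1.705 dist 0.3
-1.76,-0.67,0.00,-0.107
-1.67,-0.85,0.00,-0.107
-1.58,-1.02,0.00,-0.107
-1.46,-1.18,0.00,-0.107
-1.32,-1.33,0.00,-0.107
-1.17,-1.47,0.00,-0.107
-1.01,-1.58,0.00,-0.107
-0.84,-1.68,0.00,-0.107
-0.65,-1.76,0.00,-0.107
-0.46,-1.82,0.00,-0.107
-0.27,-1.86,0.00,-0.107
-0.07,-1.88,0.00,-0.107
0.13,-1.87,0.00,-0.107
0.33,-1.85,0.00,-0.107
0.53,-1.80,0.00,-0.107
0.71,-1.74,0.00,-0.107
```

```bash
python3 -m crank '[7,-1.76,-0.67,0,-0.107, 7,-1.67,-0.85,0,-0.107, 7,-1.58,-1.02,0,-0.107, 7,-1.46,-1.18,0,-0.107, 7,-1.32,-1.33,0,-0.107, 7,-1.17,-1.47,0,-0.107, 7,-1,-1.58,0,-0.107, 7,-0.84,-1.68,0,-0.107]' && python3 -m crank '[7,-0.65,-1.76,0,-0.107, 7,-0.46,-1.82,0,-0.107, 7,-0.27,-1.86,0,-0.107, 7,-0.07,-1.88,0,-0.107, 7,0.13,-1.87,0,-0.107, 7,0.33,-1.85,0,-0.107, 7,0.53,-1.8,0,-0.107, 7,0.71,-1.74,0,-0.107]'; python3 - <<'E'
from h import *
im=optics.get_image("wrist"); save(im,"w11.png")
r=spotter.look_for(im,"thin_block")[0]; u,v=r["at"][0]*640,r["at"][1]*400; print(u,v,r["score"],ray(im,u,v,.012))
E
python3 go.py .58 .083 .005 8 1
```

```text
time_s: 16.68
position: [0.5122, -0.0569, 0.1391]
tool_rot: [[0.762, -0.647, -0.003], [-0.647, -0.762, 0.001], [-0.003, 0.001, -1.0]]
ft_force: [0.6, -0.2, 0.5]
grip_width: 0.07
gripper_force: 0.0
time_s: 17.35
position: [0.564, 0.084, 0.1388]
tool_rot: [[0.988, 0.152, -0.004], [0.152, -0.988, 0.0], [-0.004, -0.001, -1.0]]
ft_force: [-0.1, -1.0, 0.1]
grip_width: 0.0703
gripper_force: 0.0
319.872 166.92000000000002 0.56 [0.58266398 0.08667406 0.012     ]
t 17.45 p [0.5642 0.085  0.1389] yaw 8.7 turn rad 0.012 dist 0.135
1.54,0.43,13.39,0.012
```

View pics/w11.png

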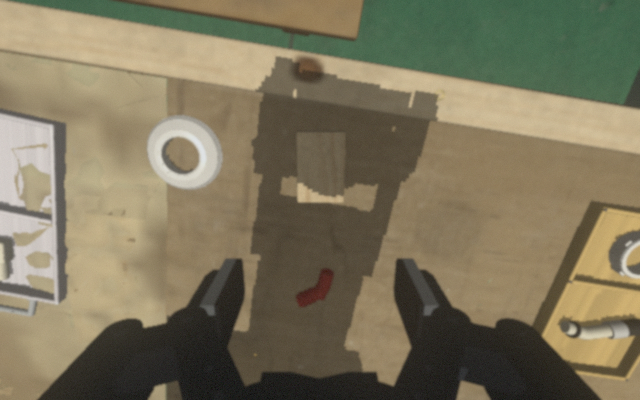

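The block is at (321,167), squared to the view, cols 297–346, and the network agrees at (.583,.087). I'll grip at (.579,.086).

```bash
python3 -m crank '[7,0.5,0,1.5,0, 7,0.5,0,2.5,0, 6.5,0.5,0,2.5,0, 6.2,0,0,2.5,0, 6.2,0,0,2.2,0, 6.2,0,0,1.2,0, 6.2,0,0,0.6,0, 6.2,0,0,0.3,0]' 40 && python3 -m crank '[5.5,0,0,0,0, 4.5,0,0,0,0, 3.5,0,0,0,0, 3.5,0,0,0,0, 3.5,0,0,0,0, 3.5,0,0,-0.5,0, 3.5,0,0,-2,0, 3.5,0,0,-3,0]'; python3 go.py .542 .362 .085 -3.9 12
```

```text
time_s: 18.12
position: [0.5784, 0.0846, 0.0062]
tool_rot: [[0.99, 0.144, -0.003], [0.144, -0.99, 0.0], [-0.003, -0.0, -1.0]]
ft_force: [0.5, -0.4, -0.7]
grip_width: 0.062
gripper_force: 0.0
time_s: 18.78
position: [0.5779, 0.0853, 0.0617]
tool_rot: [[0.989, 0.146, -0.005], [0.146, -0.989, 0.0], [-0.005, -0.001, -1.0]]
ft_force: [0.4, -0.5, -0.9]
grip_width: 0.0373
gripper_force: 40.3
t 18.78 p [0.5779 0.0853 0.0617] yaw 8.4 turn rad 0.215 dist 0.28
0.04,-2.33,-0.19,0.018
-0.00,-2.33,-0.19,0.018
-0.04,-2.33,-0.19,0.018
-0.08,-2.32,-0.19,0.018
-0.13,-2.32,-0.19,0.018
-0.17,-2.32,-0.19,0.018
-0.21,-2.32,-0.19,0.018
-0.25,-2.31,-0.19,0.018
-0.29,-2.31,-0.19,0.018
-0.33,-2.30,-0.19,0.018
-0.37,-2.30,-0.19,0.018
-0.41,-2.29,-0.19,0.018
```

```bash
python3 -m crank '[3.5,0,-2.33,-0.5,0.018, 3.5,0,-2.33,-0.5,0.018, 3.5,-0.05,-2.33,-0.5,0.018, 3.5,-0.1,-2.33,-0.5,0.018, 3.5,-0.13,-2.33,0,0.018, 3.5,-0.17,-2.33,0,0.018, 3.5,-0.21,-2.33,0,0.018, 3.5,-0.25,-2.3,0,0.018]' && python3 -m crank '[3.5,-0.3,-2.3,0,0.018, 3.5,-0.35,-2.3,0,0.018, 3.5,-0.4,-2.3,0,0.018, 3.5,-0.45,-2.3,0,0.018, 3.5,-0.1,0,1,0, 3.5,0,0,1.5,0, 3.5,0,0,1,0, 3.5,0,0,0,0]'; python3 - <<'E'
from h import *
im=optics.get_image("wrist"); save(im,"w12.png")
E
python3 go.py .54 .3615 .011 -3.9 1
```

```text
time_s: 19.45
position: [0.5543, 0.2712, 0.0832]
tool_rot: [[1.0, 0.002, 0.0], [0.002, -1.0, 0.0], [0.0, -0.0, -1.0]]
ft_force: [0.3, -0.2, -0.8]
grip_width: 0.0373
gripper_force: 40.3
time_s: 20.12
position: [0.5397, 0.3615, 0.0454]
tool_rot: [[0.998, -0.069, -0.004], [-0.069, -0.998, -0.002], [-0.004, 0.002, -1.0]]
ft_force: [-1.2, -0.9, -1.3]
grip_width: 0.0377
gripper_force: 40.3
t 20.17 p [0.5404 0.3617 0.0468] yaw -4.0 turn rad -0.002 dist 0.036
-0.04,0.02,3.58,-0.002
```

View pics/w12.png

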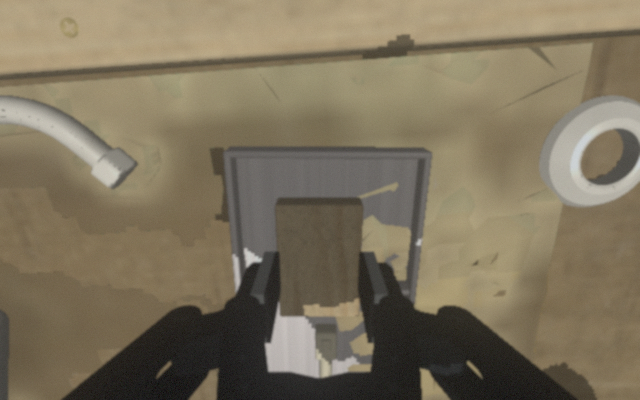

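The block is held square to the tray: front edge (320,200), tray's far rim (328,150). Checking the fit along x before lowering.

```bash
python3 - <<'E'
from h import *
im=optics.get_image("wrist")
print(ray(im,320,199,.052),ray(im,318,316,.052),ray(im,328,149,.016),ray(im,278,205,.052),ray(im,361,205,.052),ray(im,228,152,.016),ray(im,430,152,.016))
E
```

```text
[0.57583996 0.35909022 0.052     ] [0.5147707 0.3642441 0.052    ] [0.59098631 0.35370754 0.016     ] [0.57434381 0.37767955 0.052     ] [0.57181506 0.34131287 0.052     ] [0.59304318 0.40622897 0.016     ] [0.5856934  0.30029933 0.016     ]
```

```bash
python3 -m crank '[3.5,0,0,1,0, 3.5,0,0,1.3,0, 3.5,0,0,0.8,0, 3.5,0,0,0.4,0, 3.5,0,0,0,0, 4.5,0,0,0,0, 5.2,0,0,0,0, 5.2,0,0,-0.3,0]' && python3 -m crank '[5.2,0,0,-0.5,0, 5.2,0,0,-2,0, 5.2,0,0,-3.5,0, 5.2,0,0,-4,0, 5.2,-1,0,-4,0, 5.2,-2,0,-2,0, 5.2,-2,0,0,0, 5.2,0,0,0,0]'; python3 - <<'E'
from h import *
im=optics.get_image("wrist"); save(im,"w13.png")
im=optics.get_image("top")
for n in ["short_elbow","flange"]:
    for r in spotter.look_for(im,n)[:2]: print(n,r["score"],r["at"][0]*640,r["at"][1]*400)
E
```

```text
time_s: 20.88
position: [0.5408, 0.3623, 0.0156]
tool_rot: [[0.998, -0.069, -0.001], [-0.069, -0.998, -0.0], [-0.001, 0.0, -1.0]]
ft_force: [0.4, -0.1, -0.2]
grip_width: 0.0518
gripper_force: 0.0
time_s: 21.55
position: [0.4886, 0.3666, 0.1785]
tool_rot: [[0.998, -0.067, 0.002], [-0.067, -0.998, 0.002], [0.002, -0.002, -1.0]]
ft_force: [0.2, 0.3, 0.0]
grip_width: 0.0519
gripper_force: 0.0
short_elbow 0.51 318.91200000000003 236.0
flange 0.86 265.088 184.4
```

View pics/w13.png

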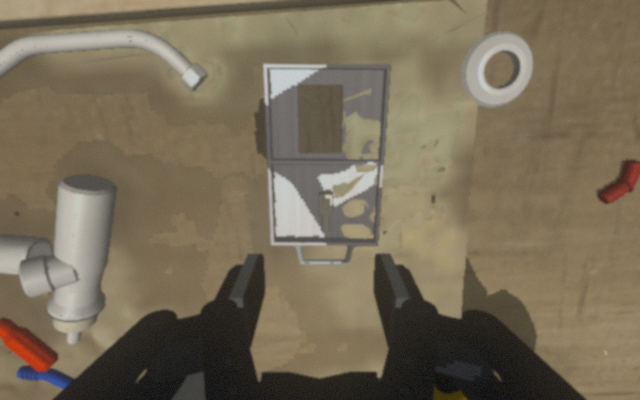

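The block lies flat in the far compartment (320,118) and the plug sits in the handle compartment (326,205). The flange and short elbow haven't moved. Handing in.

```bash
python3 -c "
from rig import env; print(env.close_job())"
```

```text
the job is handed in; nothing more can be done
None
```

Both kits are made up and the job is handed in at about 22 s on the robot's clock; in the last pictures all four parts lie in their compartments, and the short elbow and flange have not moved, but the judge's verdict was not reported.

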